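# Pack the paddles from the interlocked rack and clip the box shut

## Robot

A 6-joint arm with a two-finger parallel gripper is mounted at the origin on the work surface. World frame = base frame: x ahead of the robot, y to its left, z up, the work surface at z = 0. Lengths are in mm, angles in rad, forces in N, time in s.
With the tool pointing down it reaches from about 400 to 925 mm from the base axis. Payload 12.5 kg.
Tool frame: the origin (TCP) lies at the centre of the arm's flange, where the gripper is bolted on; the fingertips stand 190 mm ahead of it and the grasp point (between the pads) lies 171 mm ahead of it; z points along the fingers, y is the line along which they close (so a half turn about z gives the same grasp; the last joint's range is limited). The gripper opens to 95 mm and grips with 3 to 60 N. Pads are 20 mm wide; open, the fingers measure 119 mm over their backs; the gripper's body (75 mm by 180 mm) begins 59 mm behind the grasp point.
Start: joints at [-1.336, 0.491, 1.559, -0, 1.092, -0.106], TCP at [208.92, -589.048, 404.761] pointing down, gripper open.
Joint ranges: [-3.1, 3.1], [-0.84, 2.19], [0.05, 2.79], [-1.13, 4.28], [0.06, 2.93], [-2.69, 2.69]. Speed limits (rad/s): [2.22, 2.22, 2.79, 3.14, 3.14, 3.14].

## Interface

Orientations are given as [roll, pitch, yaw] about the fixed x, y, z axes, in that order (R = Rz(yaw) Ry(pitch) Rx(roll)).
In Python, from cell import env, read_camera, search_frame, cut_out gives the robot as it stands. The module is installed in compiled form; this text tells all that it offers.
- The arm moves only by the tool move_arm, never from a script. Its argument "commands" is a list of rows, each a list of 3 entries, a list of its own where there are three numbers: the shift along the world's x, y, z normalised to -1 to 1, where 1 is 0.03 m, then the turn about the world's z normalised to -1 to 1, where 1 is 0.08 rad, then the opening, from -1 (shut) to 1 (fully open), so that 0 is half open. A call has 1 to 20 rows; each row shifts and turns the commanded pose from where the row before left it; what a row does not reach is not made up. A row lasts 1/12 s, in which the tool goes at most 41.7 mm and 7.16 degrees, less where a joint would pass 70% of its speed; a pose out of reach is approached as far as the arm can. A call with a number of a shift or a turn outside -1 to 1 is refused whole. A call with a gripper value outside its range is refused whole. The fingers move at their own pace and stop on an object; the grip force is fixed at half the most. Time passes only in rows, so rows that do not move let the fingers close. It gives the time, the measured TCP pose, the force, the opening and the grip force at its end, in the units of the state.
- env.state(): the state, without advancing time (a new reading comes with each control period).
- read_camera(name): name is "side" or "top" or "wrist"; returns a dict with "image" (400x640x3 uint8, red, green, blue), "fx", "fy", "cx", "cy" (pixels), "rvec" (rotation vector, rad) and "tvec" (3), from world to camera coordinates, as OpenCV has them. Camera axes: x right, y down, z forward; pixel columns grow to the right and rows downward; lengths in mm; the calibration is good to about 2 mm. A picture is of the moment at which its call begins. There is no depth.
- env.job_done(): hands the job in; it is judged then, once.
Trained networks look in a picture, given as the dict that the camera call returned (one of the last four; its "shot" number tells which), for a name from the list of things; names that differ only in an ending like _2 or _b are one class to them, and where a whole thing is asked for, a point or a joint stands for the part that bears it (a point fixed in the world has none). Each returns a list of dicts, best first, with "confidence" (0 to 1); they miss things now and then, are a little off and sometimes report something else, mostly with a low value. They report only what shows in the picture. A call takes as long as a camera call. They do not tell look-alikes from the thing itself.
- search_frame(thing, picture): "at" ([column, row] in pixels, amid what is visible of it).
- cut_out(thing, picture): "region" (400x640 bool, what is visible of it) and "at" ([column, row] in pixels, amid what is visible of it).
The state is a dict: "t": time; "joints": joint angles; "qvel": joint speeds; "tau": joint torques, N m; "eef_pos": TCP position; "tcp_rot": TCP orientation; "ft_force": force on the tool from outside, world axes, zero at the start; "moment": the same for the moment, N m; "opening": opening from 0.0 (shut) to 1.0 (fully open); "grip_force": force on a finger pad.
Only numpy, scipy, OpenCV 4.12 (cv2) and the standard library are available. Lean on these libraries where they do the work, as an engineer would, in place of code of your own. Each camera call takes 0.05 s, during which the arm holds its last target. There are 200 camera calls.

## Task

Take every wooden paddle out of the green lever rack and lay it inside the white carry box; a slot lets its paddle go only when its lever is pulled fully open, and a lever will open only while all the others are home, so feel which ones are blocked, put right the one that was left open, and never force a blocked lever. When all the paddles are in, press the blue lid down until its catch clicks and holds it shut; leave all three levers home, and do not disturb the cup or the tongs.

Things in the scene. Friction and masses are not known exactly. Their poses are not given: they have to be found in the camera images.
- paddle_a_mid (a point): Centre of a flat wooden paddle, 140 x 75 x 8 mm, about 60 g. z runs along its length to the handle, x across, y normal to its faces. Blade 75 mm wide, from z = -70 to 0 mm; stub handle 26 mm wide, from 0 to +70 mm. At the start it stands in the slot of section a, handle up and free above. 2 or 3 of the three paddles are present; an absent one gives None.
- sec_a: Fixed section a of the rack: a green slot with its lever and keeper; sections stand 90 mm apart, in an order that varies. Origin under the slot's middle, 20 mm above the ledge; x from lever to slot (away from the robot), y across the slot, z up. The paddle stands in the x-z plane. Slot 11.5 mm wide, floor at z = 8 mm, walls up to 68 mm; keeper plate at z = 83 to 89 mm.
- lever_a (a joint): Lever of section a. 0 = home, leaning 0.35 rad to the slot, keeper over the paddle's shoulder; 0.7 = fully open, leaning 0.35 rad away (-x); the paddle is free only above 0.6. Stays where left, 3 N moves it. Interlock: while another lever is over 0.09 rad off home, this one stops after about 0.09 rad. Starts part open, about 0.25 to 0.7.
- grip_a (a point): Top of lever a: centre line of its red flat grip, 100 mm from the pivot, which lies at (-115, 0, 45) mm in the frame of section a. The grip is 16 mm thick (x), 34 mm wide (y), and reaches from 35 mm below this point to 15 mm above it along the lever. This point at home: (-81, 0, 139) mm, fully open: (-149, 0, 139) mm in that frame. It can be pushed with shut fingers.
- paddle_b_mid (a point): Centre of a flat wooden paddle, 140 x 75 x 8 mm, about 60 g. z runs along its length to the handle, x across, y normal to its faces. Blade 75 mm wide, from z = -70 to 0 mm; stub handle 26 mm wide, from 0 to +70 mm. At the start it stands in the slot of section b, handle up and free above. 2 or 3 of the three paddles are present; an absent one gives None.
- sec_b: Fixed section b of the rack: a green slot with its lever and keeper; sections stand 90 mm apart, in an order that varies. Origin under the slot's middle, 20 mm above the ledge; x from lever to slot (away from the robot), y across the slot, z up. The paddle stands in the x-z plane. Slot 11.5 mm wide, floor at z = 8 mm, walls up to 68 mm; keeper plate at z = 83 to 89 mm.
- lever_b (a joint): Lever of section b. 0 = home, leaning 0.35 rad to the slot, keeper over the paddle's shoulder; 0.7 = fully open, leaning 0.35 rad away (-x); the paddle is free only above 0.6. Stays where left, 3 N moves it. Interlock: while another lever is over 0.09 rad off home, this one stops after about 0.09 rad. Starts home.
- grip_b (a point): Top of lever b: centre line of its red flat grip, 100 mm from the pivot, which lies at (-115, 0, 45) mm in the frame of section b. The grip is 16 mm thick (x), 34 mm wide (y), and reaches from 35 mm below this point to 15 mm above it along the lever. This point at home: (-81, 0, 139) mm, fully open: (-149, 0, 139) mm in that frame. It can be pushed with shut fingers.
- paddle_c_mid (a point): Centre of a flat wooden paddle, 140 x 75 x 8 mm, about 60 g. z runs along its length to the handle, x across, y normal to its faces. Blade 75 mm wide, from z = -70 to 0 mm; stub handle 26 mm wide, from 0 to +70 mm. At the start it stands in the slot of section c, handle up and free above. 2 or 3 of the three paddles are present; an absent one gives None.
- sec_c: Fixed section c of the rack: a green slot with its lever and keeper; sections stand 90 mm apart, in an order that varies. Origin under the slot's middle, 20 mm above the ledge; x from lever to slot (away from the robot), y across the slot, z up. The paddle stands in the x-z plane. Slot 11.5 mm wide, floor at z = 8 mm, walls up to 68 mm; keeper plate at z = 83 to 89 mm.
- lever_c (a joint): Lever of section c. 0 = home, leaning 0.35 rad to the slot, keeper over the paddle's shoulder; 0.7 = fully open, leaning 0.35 rad away (-x); the paddle is free only above 0.6. Stays where left, 3 N moves it. Interlock: while another lever is over 0.09 rad off home, this one stops after about 0.09 rad. Starts home.
- grip_c (a point): Top of lever c: centre line of its red flat grip, 100 mm from the pivot, which lies at (-115, 0, 45) mm in the frame of section c. The grip is 16 mm thick (x), 34 mm wide (y), and reaches from 35 mm below this point to 15 mm above it along the lever. This point at home: (-81, 0, 139) mm, fully open: (-149, 0, 139) mm in that frame. It can be pushed with shut fingers.
- box: White plastic carry box, loose on the ledge, 0.85 kg, outside 210 x 170 x 75 mm (x, y, z), 5 mm walls and floor; origin: centre of its underside; its +y side carries the lid's hinge. It may be knocked aside.
- lid (a joint): Blue lid of the box, 210 x 178 x 6 mm, hinged along the box's +y rim. 0 = fully shut; starts open at 1.4 to 1.7 rad (limit 1.8), stays where it is left. Pushed down it meets a sprung steel catch at about 0.06 rad; about 8 N at its free edge drives it past the catch to 0, where it is held.
- lid_edge (a point): Middle of the lid's free edge, on its outer (upper when shut) face.
- lid_hinge (a point): Middle of the lid's hinge line, at (0, 85, 78) mm in the box frame; the lid's plane runs 178 mm from here to the free edge. Frame: -y points along the lid to its free edge, z is the lid's outer normal, x the hinge line.
- cup_mid (a point): Centre of a blue plastic cup, 76 mm across, 90 mm tall; bystander.
- tongs_mid (a point): Centre of steel tongs lying flat, 210 mm long; bystander.
There are look-alikes about, which are no part of the job. Leave any black, pink or red look-alike of the part that bears paddle_c_mid alone.

How it is judged (in metres and radians):
On the way, in this order (a step that is already met when the one before it is completed fails the run):
1. every paddle present lies in the box, the lid still open (x of paddle_a_mid in the frame of box between -0.1 and 0.1 m and y of paddle_a_mid in the frame of box between -0.08 and 0.08 m and z of paddle_a_mid in the frame of box between 0 and 0.065 m and x of paddle_b_mid in the frame of box between -0.1 and 0.1 m and y of paddle_b_mid in the frame of box between -0.08 and 0.08 m and z of paddle_b_mid in the frame of box between 0 and 0.065 m and x of paddle_c_mid in the frame of box between -0.1 and 0.1 m and y of paddle_c_mid in the frame of box between -0.08 and 0.08 m and z of paddle_c_mid in the frame of box between 0 and 0.065 m and value of joint lid above 0.05 rad), for 0.2 s.
2. the lid is pressed past its catch and all levers are home (value of joint lid below 0.025 rad and value of joint each of lever_a, lever_b, lever_c below 0.12 rad), for 0.2 s.
At the end, for the whole second after the job is handed in: The centre of every paddle present is inside the box (below its rim), the lid is held by its catch (under 0.025 rad), and all three levers are within 0.12 rad of home (all of step 2 and x of paddle_a_mid in the frame of box between -0.1 and 0.1 m and y of paddle_a_mid in the frame of box between -0.08 and 0.08 m and z of paddle_a_mid in the frame of box between 0 and 0.065 m and x of paddle_b_mid in the frame of box between -0.1 and 0.1 m and y of paddle_b_mid in the frame of box between -0.08 and 0.08 m and z of paddle_b_mid in the frame of box between 0 and 0.065 m and x of paddle_c_mid in the frame of box between -0.1 and 0.1 m and y of paddle_c_mid in the frame of box between -0.08 and 0.08 m and z of paddle_c_mid in the frame of box between 0 and 0.065 m); the robot touches nothing.
It fails at once if a bystander (cup, tongs) is moved more than 40 mm (distance of any of cup_mid, tongs_mid from where it was at the start of the episode above 0.04 m).
It fails at once if a lever or the rack is forced with more than 60 N (contact force between the fingers and sec_a above 60 N or contact force between the fingers and sec_b above 60 N or contact force between the fingers and sec_c above 60 N).
Of paddle_a, paddle_b, paddle_c only 2 to 3 are there at a start; the rules pass over those that are not, and their reading is None.
At some moment in a run one of box may be knocked a few centimetres aside while the robot is not near it.
Once in a run the grip may slacken for a moment while it holds something.
It also fails if it takes over 210 s, if anything falls off the work surface, if the arm or the gripper's body presses on something with over 40 N, if the wrist force passes 120 N, or if a joint passes its speed limit or range.

## Working session

There is one attempt and no reset: what is moved stays moved. The work goes in short steps, Python scripts to look and compute and a tool call to move; the robot and the scene stay as the last step left them, time stands still between calls to the robot, and variables do not carry over. Pictures are saved under pics/ and viewed, at most 14 in all, crops included, and the job is handed in when it is done.

Besides the shell and the picture viewer there is one more tool, called after ">>>" by a JSON object that holds its "op" and its "data", one argument or row to a line. move_arm: Moves the arm, as the interface text tells. Its arguments: {"type":"object","properties":{"commands":{"type":"array","items":{"type":"array"}}},"required":["commands"]}

```bash
mkdir -p pics
cat > h.py <<'E'
import numpy as np, cv2
from cell import env, read_camera, search_frame, cut_out
def save(p,n,crop=None,s=1):
    im=p["image"][:,:,::-1]
    if crop: im=im[crop[1]:crop[3],crop[0]:crop[2]]
    cv2.imwrite("pics/"+n,cv2.resize(im,None,fx=s,fy=s,interpolation=cv2.INTER_CUBIC))
def cam(p):
    R=cv2.Rodrigues(np.array(p["rvec"],float))[0];t=np.array(p["tvec"],float).ravel()
    return R,t
def ray(p,uv):
    R,t=cam(p);d=R.T@np.array([(uv[0]-p["cx"])/p["fx"],(uv[1]-p["cy"])/p["fy"],1]);return -R.T@t,d/np.linalg.norm(d)
def onz(p,uv,z):
    o,d=ray(p,uv);return o+d*(z-o[2])/d[2]
def proj(p,X):
    R,t=cam(p);c=R@np.array(X,float)+t;return np.array([c[0]/c[2]*p["fx"]+p["cx"],c[1]/c[2]*p["fy"]+p["cy"]])
def tri(obs):
    A=np.zeros((3,3));b=np.zeros(3)
    for p,uv in obs:
        o,d=ray(p,uv);M=np.eye(3)-np.outer(d,d);A+=M;b+=M@o
    return np.linalg.solve(A,b)
E
python3 - <<'E'
from h import *
P={n:read_camera(n) for n in("side","top","wrist")}
np.set_printoptions(precision=1,suppress=True)
for n,p in P.items():
    save(p,n+"0.png"); o,_=ray(p,(320,200)); print(n,o,p["fx"])
    for th in ["paddle_a_mid","sec_a","grip_a","box","lid_edge","lid_hinge","cup_mid","tongs_mid"]:
        print(n,th,[(np.round(d["at"]),round(d["confidence"],2)) for d in search_frame(th,p)])
s=env.state();print(s)
E
```

```text
side [230.5 684.2 723.9] 418.1013431348394
side paddle_a_mid [(array([397., 148.]), 0.84), (array([322., 309.]), 0.42)]
side sec_a [(array([383., 210.]), 0.93), (array([430., 172.]), 0.91), (array([414., 195.]), 0.75), (array([383., 171.]), 0.38)]
side grip_a [(array([403., 188.]), 0.59), (array([418., 170.]), 0.57), (array([441., 160.]), 0.55)]
side box [(array([321., 312.]), 0.76)]
side lid_edge [(array([308., 303.]), 0.84)]
side lid_hinge [(array([310., 301.]), 0.92)]
side cup_mid [(array([271., 219.]), 0.8), (array([321., 312.]), 0.72)]
side tongs_mid [(array([320., 185.]), 0.72)]
top [494.8  57.2 910.7] 381.8163865461446
top paddle_a_mid [(array([433., 215.]), 0.88), (array([445., 278.]), 0.56)]
top sec_a [(array([348., 243.]), 0.8), (array([426., 245.]), 0.78), (array([387., 241.]), 0.64), (array([395., 257.]), 0.35)]
top grip_a [(array([351., 256.]), 0.78), (array([396., 256.]), 0.71), (array([444., 277.]), 0.61)]
top box [(array([185., 261.]), 0.55)]
top lid_edge [(array([143., 270.]), 0.59), (array([371., 159.]), 0.52)]
top lid_hinge [(array([144., 269.]), 0.85), (array([443., 280.]), 0.74), (array([387., 242.]), 0.61), (array([371., 156.]), 0.24)]
top cup_mid [(array([271., 147.]), 0.56)]
top tongs_mid [(array([371., 153.]), 0.62)]
wrist [ 270.4 -568.1  383.1] 282.1621749293644
wrist paddle_a_mid []
wrist sec_a []
wrist grip_a []
wrist box []
wrist lid_edge []
wrist lid_hinge []
wrist cup_mid []
wrist tongs_mid []
{'t': 1.35, 'joints': array([-1.3,  0.5,  1.6,  0. ,  1.1, -0.1]), 'qvel': array([-0., -0., -0.,  0., -0.,  0.]), 'tau': array([  0. , -61.2, -25.8,   0.1,   0. ,   0. ]), 'eef_pos': array([ 208.9, -589. ,  404.8]), 'tcp_rot': array([3.1, 0. , 0.3]), 'ft_force': array([ 0.5, -0. ,  0.7]), 'moment': array([-0. ,  0.1, -0. ]), 'grip_force': 0.0, 'opening': 1.002019267465054}
```

View pics/side0.png

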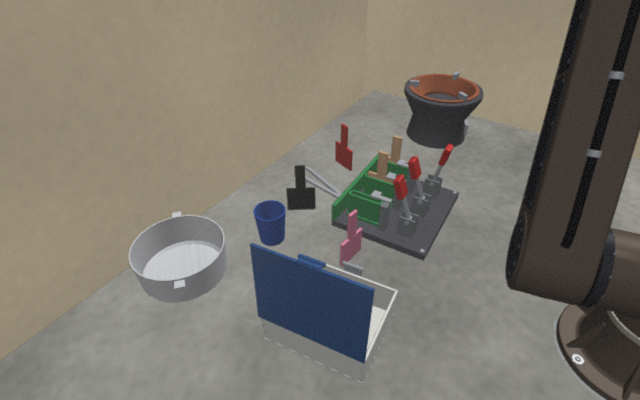

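View pics/top0.png

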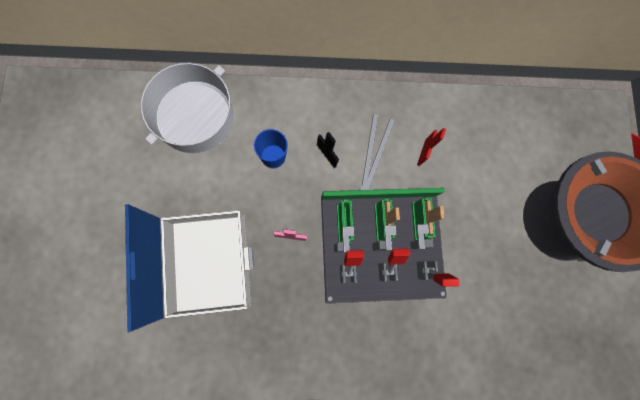

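The side view shows the box at (320,310) with its lid open. The rack is at (400,200), and there are black, red and pink decoys. In the top view the right-hand lever (445,280) is open. Paddles show at columns 388 and 430, and the left slot (345) looks empty. I'll zoom in.

Run:
```python
from h import *
p=read_camera("top");q=read_camera("side")
a=cv2.resize(p["image"][180:310,310:470],None,fx=3.6,fy=3.6,interpolation=cv2.INTER_CUBIC)
b=cv2.resize(q["image"][120:265,320:470],None,fx=3.6,fy=3.6,interpolation=cv2.INTER_CUBIC)
cv2.imwrite("pics/zt.png",a[:,:,::-1]);cv2.imwrite("pics/zs.png",b[:,:,::-1])
np.set_printoptions(precision=1,suppress=True)
# base plate corners z=20?, box rim corners z=75
for uv in [(330,299),(443,294),(323,193),(442,189)]: print("plate",uv,onz(p,uv,20))
for uv in [(163,213),(240,211),(245,308),(166,317)]: print("rim",uv,onz(p,uv,75))
```

```text
plate (330, 299) [427.5 -18.3  20. ]
plate (443, 294) [ 442.8 -279.3   20. ]
plate (323, 193) [672.3   1.3  20. ]
plate (442, 189) [ 690.2 -287.1   20. ]
rim (163, 213) [607.4 352.5  75. ]
rim (240, 211) [616.  186.6  75. ]
rim (245, 308) [410.5 165.2  75. ]
rim (166, 317) [390.1 327.1  75. ]
```

View pics/zt.png

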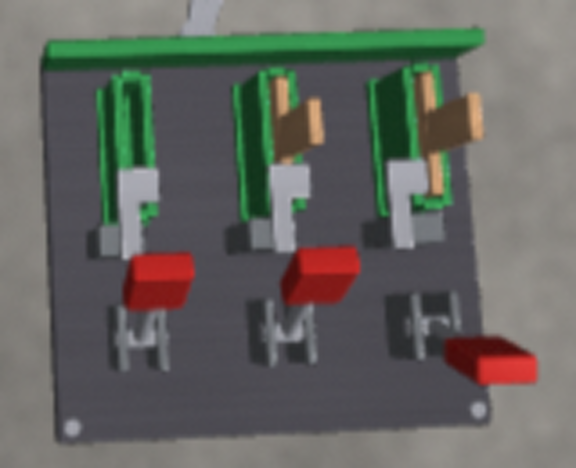

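View pics/zs.png

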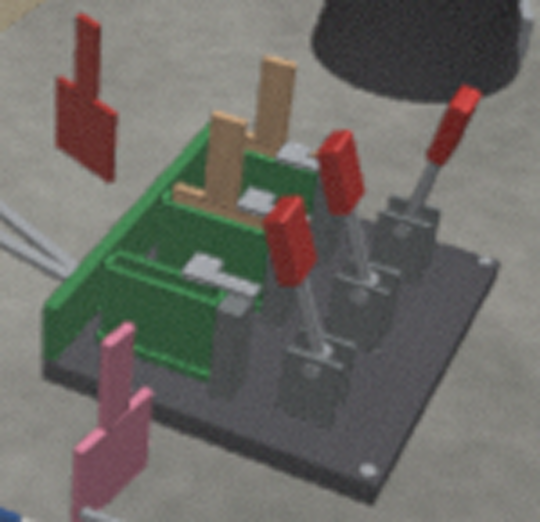

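Run:
```python
from h import *
np.set_printoptions(precision=1,suppress=True)
p=read_camera("top");q=read_camera("side")
T=lambda x,y:(310+x/3.6,180+y/3.6); S=lambda x,y:(320+x/3.6,120+y/3.6)
M=tri([(p,T(315,121)),(q,S(228,117))]);R_=tri([(p,T(475,115)),(q,S(279,62))])
print("handle tops",M,R_, onz(p,T(315,121),168),onz(p,T(475,115),168))
def red(P):
    h=cv2.cvtColor(P["image"],cv2.COLOR_RGB2HSV);m=((h[...,0]<6)|(h[...,0]>174))&(h[...,1]>170)&(h[...,2]>80)
    n,l,s,c=cv2.connectedComponentsWithStats(m.astype(np.uint8));return [(c[i],s[i,4]) for i in range(1,n) if s[i,4]>40]
print(red(p));print(red(q))
g=[tri([(p,a),(q,b)]) for a,b in zip([c for c,_ in sorted(red(p),key=lambda r:r[0][0]) if 335<c[0]<460 and c[1]>220],
  [c for c,_ in sorted(red(q),key=lambda r:r[0][0]) if 398<c[0]<450])]
print("grips",np.array(g))
# prediction from mid slot center
yaw=0.06;c,s=np.cos(yaw),np.sin(yaw);O=np.array([M[0],M[1],20])
W=lambda x,y,z,O=O:O+np.array([c*x-s*y,s*x+c*y,z])
im=[cv2.resize(P["image"],None,fx=3.6,fy=3.6,interpolation=cv2.INTER_CUBIC)[:,:,::-1].copy() for P in(p,q)]
for k in(-1,0,1):
  for X in [(0,0,68),(-81,0,139),(-149,0,139),(-115,0,45),(0,0,148),(38,0,68),(-38,0,68)]:
    w=W(X[0],X[1]+90*k,X[2])
    for I,P in zip(im,(p,q)):
      u=proj(P,w)*3.6+1.3; cv2.circle(I,tuple(int(v) for v in u),3,(255,255,0),-1)
cv2.imwrite("pics/ov.png",np.vstack([np.hstack([im[0][648:1116,1116:1500+192][:, :400*2][:468,:576], np.zeros((468,4,3),np.uint8)])])) if 0 else None
a=im[0][648:1116,1116:1692];b=im[1][432:954,1152:1692]
b=cv2.resize(b,(int(540*468/522),468));o=np.hstack([a,b]);cv2.imwrite("pics/ov.png",cv2.resize(o,(800,int(468*800/o.shape[1]))))
```

```text
handle tops [ 605.8 -139.5  163. ] [ 611.3 -230.8  161.2] [ 605.3 -138.1  168. ] [ 610.9 -227.8  168. ]
[(array([636.1, 145.3]), np.int32(147)), (array([399.3, 255.7]), np.int32(245)), (array([353.9, 257.5]), np.int32(243)), (array([449.7, 281.6]), np.int32(135))]
[]
grips []
```

View pics/ov.png

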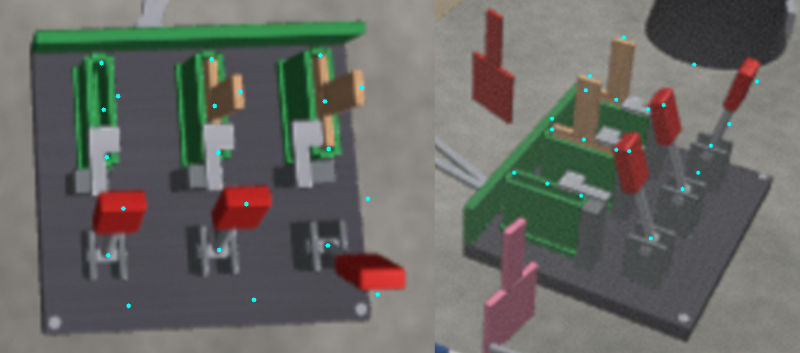

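The projected model sits on the slots, levers and handles in both views. The middle section is at about (605.5, -138.5), the right one at (611, -228), and rack yaw is about 0.06. The right lever is part open, at about 0.55. I'm moving to it.

>>> {"op": "move_arm", "data": {
  "commands": [
    [[0.66,0.74,0],-0.2,-1],
    [[0.66,0.74,0],-0.2,-1],
    [[0.66,0.74,0],-0.2,-1],
    [[0.66,0.74,0],-0.2,-1],
    [[0.66,0.74,0],-0.2,-1],
    [[0.66,0.74,0],-0.2,-1],
    [[0.66,0.74,0],-0.2,-1],
    [[0.66,0.74,0],-0.2,-1],
    [[0.66,0.74,0],-0.2,-1],
    [[0.66,0.74,0],-0.2,-1],
    [[0.66,0.74,0],-0.2,-1],
    [[0.66,0.74,0],-0.2,-1],
    [[0.66,0.74,0],-0.2,-1],
    [[0.66,0.74,0],-0.2,-1],
    [[0.66,0.74,0],-0.2,-1],
    [[0.66,0.74,0],0,-1],
    [[0,0,0],0,-1],
    [[0,0,0],0,-1]
  ]
}}

```text
t: 3.05
eef_pos: [526.4, -232.8, 404.6]
tcp_rot: [3.142, 0.0, 0.103]
ft_force: [0.5, 0.2, 0.4]
opening: 0.005
grip_force: 0.0
```

Run:
```python
from h import *
w=read_camera("wrist")
yaw=0.06;c,s=np.cos(yaw),np.sin(yaw);O=np.array([605.5,-138.5,20])
I=w["image"][:,:,::-1].copy()
for k in(-1,0,1):
  for X in [(0,0,68),(-81,0,139),(-149,0,139),(-115,0,45),(0,0,148),(38,0,68),(-38,0,68)]:
    y=X[1]+90*k
    u=proj(w,O+np.array([c*X[0]-s*y,s*X[0]+c*y,X[2]]))
    if abs(u).max()<2000: cv2.circle(I,tuple(int(v) for v in u),3,(255,255,0),-1)
cv2.imwrite("pics/w1.png",I)
```

```text
(no output)
```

View pics/w1.png

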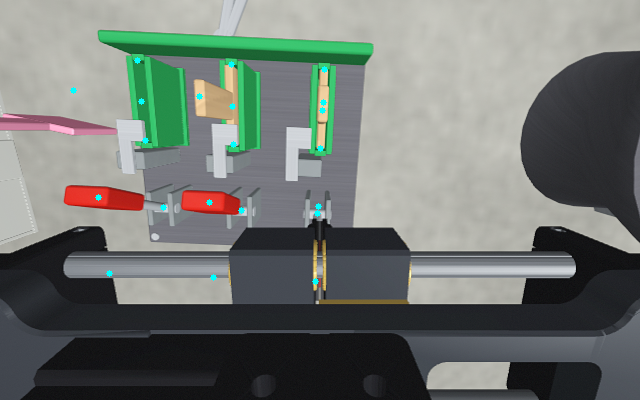

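The wrist view shows all dots on their features to about 2 mm. Its keeper (298,150) is nearly clear of the right-hand paddle, and the wide blocks are the gripper's own fingers.

>>> {"op": "move_arm", "data": {
  "commands": [
    [[0,0,-0.8],-0.5,-1],
    [[0,0,-0.8],0,-1],
    [[0,0,-0.57],0,-1],
    [[-0.33,-0.02,0],0,-1],
    [[-0.33,-0.02,0],0,-1],
    [[-0.33,-0.02,0],0,-1],
    [[-0.1,0,0],0,-1],
    [[0,0,0],0,-1]
  ]
}}

```text
t: 3.77
eef_pos: [492.0, -236.0, 341.0]
tcp_rot: [3.14, -0.001, 0.06]
ft_force: [0.8, 0.5, -0.3]
opening: 0.003
grip_force: 0.0
```

>>> {"op": "move_arm", "data": {
  "commands": [
    [[-0.1,0,0],0,-1],
    [[-0.1,0,0],0,-1],
    [[-0.05,0,0],0,-1],
    [[0,0,0],0,-1]
  ]
}}

```text
t: 4.1
eef_pos: [485.4, -235.7, 339.9]
tcp_rot: [3.141, -0.0, 0.061]
ft_force: [1.1, -1.3, 1.1]
opening: 0.005
grip_force: 0.7
```

>>> {"op": "move_arm", "data": {
  "commands": [
    [[-0.1,0,0],0,-1],
    [[0,0,0],0,-1]
  ]
}}

```text
t: 4.27
eef_pos: [483.6, -235.7, 340.2]
tcp_rot: [3.14, -0.005, 0.06]
ft_force: [13.3, 1.7, -2.6]
opening: 0.006
grip_force: 5.8
```

```bash
cat > lev.py <<'E'
from h import *
import sys
# red grip vs model per section: estimate angle from top view (k=-1 right,0 mid,1 left)
def lev(p):
    h=cv2.cvtColor(p["image"],cv2.COLOR_RGB2HSV);m=((h[...,0]<6)|(h[...,0]>174))&(h[...,1]>150)&(h[...,2]>70)
    yaw=0.06;c,s=np.cos(yaw),np.sin(yaw);O=np.array([605.5,-138.5,20]);r={}
    for k in(-1,0,1):
        best=[]
        for th in np.arange(-0.05,0.78,0.01):
            a=0.35-th;pts=[]
            for l in(65,115):
                for n in(-8,8):
                    for y in(-17,17):
                        x=-115+l*np.sin(a)+n*np.cos(a);z=45+l*np.cos(a)-n*np.sin(a);yy=y+90*k
                        pts.append(proj(p,O+np.array([c*x-s*yy,s*x+c*yy,z])))
            hm=np.zeros(m.shape,np.uint8);cv2.fillConvexPoly(hm,cv2.convexHull(np.array(pts).astype(np.float32)).astype(int),1)
            hm=hm>0;best.append(((hm&m).sum()/max(1,(hm|(m&cv2.dilate(hm.astype(np.uint8),np.ones((9,9))).astype(bool))).sum()),th))
        r[k]=tuple(np.round(max(best),2))
    return r
E
python3 - <<'E'
from lev import *
print(lev(read_camera("side")),lev(read_camera("top")),env.state()["ft_force"])
E
```

```text
{-1: (np.float64(0.59), np.float64(0.73)), 0: (np.float64(0.64), np.float64(-0.01)), 1: (np.float64(0.68), np.float64(0.02))} {-1: (np.float64(0.0), np.float64(0.77)), 0: (np.float64(0.77), np.float64(0.01)), 1: (np.float64(0.79), np.float64(0.02))} [13.49954777  0.89743689 -1.3691328 ]
```

>>> {"op": "move_arm", "data": {
  "commands": [
    [[0.5,0,0],0,-1],
    [[0,0,0.8],0,-1],
    [[0,0,0.8],0,-1],
    [[0,0,0.6],0,-1],
    [[0.75,0.04,0],0,1],
    [[0.75,0.04,0],0,1],
    [[0.75,0.04,0],0,1],
    [[0.75,0.04,0],0,1],
    [[0.75,0.04,0],0,1],
    [[0,0.04,-0.5],0,1],
    [[0,0,-0.6],0,1],
    [[0,0,-0.6],0,1],
    [[0,0,-0.6],0,1],
    [[0,0,-0.6],0,1],
    [[0,0,0],0,1]
  ]
}}

```text
t: 5.62
eef_pos: [609.4, -228.1, 314.9]
tcp_rot: [-3.138, 0.006, 0.061]
ft_force: [-0.5, -0.2, -0.3]
opening: 0.72
grip_force: 0.0
```

>>> {"op": "move_arm", "data": {
  "commands": [
    [[0,0,0],0,-1],
    [[0,0,0],0,-1],
    [[0,0,0],0,-1],
    [[0,0,0],0,-1],
    [[0,0,0],0,-1],
    [[0,0,0],0,-1],
    [[0,0,0],0,-1],
    [[0,0,0],0,-1]
  ]
}}

```text
t: 6.28
eef_pos: [610.0, -228.4, 318.8]
tcp_rot: [3.141, -0.0, 0.061]
ft_force: [0.3, -0.4, 0.2]
opening: 0.274
grip_force: 0.0
```

>>> {"op": "move_arm", "data": {
  "commands": [
    [[0,0,0],0,-1],
    [[0,0,0],0,-1],
    [[0,0,0],0,-1],
    [[0,0,0],0,-1],
    [[0,0,0.2],0,-1],
    [[0,0,0.2],0,-1],
    [[0,0,0],0,-1]
  ]
}}

```text
t: 6.87
eef_pos: [610.0, -228.1, 331.8]
tcp_rot: [-3.141, -0.0, 0.061]
ft_force: [-0.3, 4.3, 3.0]
opening: 0.081
grip_force: 30.0
```

>>> {"op": "move_arm", "data": {
  "commands": [
    [[0,0,0.5],0,-1],
    [[0,0,0.8],0,-1],
    [[0,0,0.8],0,-1],
    [[0,0,0.8],0,-1],
    [[0,0,0.8],0,-1],
    [[0,0,0.8],0,-1],
    [[0,0,0.4],0,-1],
    [[0,0,0],0,-1]
  ]
}}

```text
t: 7.53
eef_pos: [609.8, -228.6, 481.5]
tcp_rot: [3.138, -0.005, 0.061]
ft_force: [-0.3, 0.8, 0.0]
opening: 0.08
grip_force: 30.0
```

Run:
```python
from h import *
np.set_printoptions(precision=1,suppress=True)
p=read_camera("top");q=read_camera("side")
a=cv2.resize(p["image"][190:340,110:320],None,fx=3,fy=3,interpolation=cv2.INTER_CUBIC)
b=q["image"]
cv2.imwrite("pics/zb.png",a[:,:,::-1])
for n,P in(("t",p),("s",q)):
  for th in("paddle_a_mid","box","lid_edge"): print(n,th,[(np.round(d["at"]),round(d["confidence"],2)) for d in search_frame(th,P)])
```

```text
t paddle_a_mid [(array([458., 221.]), 0.65), (array([391., 215.]), 0.65)]
t box [(array([182., 264.]), 0.59), (array([397., 256.]), 0.24)]
t lid_edge [(array([141., 270.]), 0.71)]
s paddle_a_mid [(array([401., 115.]), 0.67), (array([447., 162.]), 0.39)]
s box [(array([320., 310.]), 0.97)]
s lid_edge [(array([312., 304.]), 0.76)]
```

View pics/zb.png

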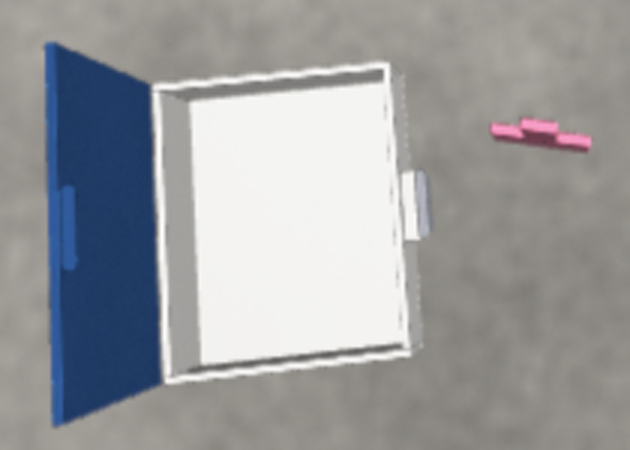

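```bash
cat > box.py <<'E'
from h import *
np.set_printoptions(precision=3,suppress=True)
def fit(p,uv,z=75):
    W=np.array([onz(p,u,z)[:2] for u in uv]); M=np.array([(105,85),(105,-85),(-105,-85),(-105,85)],float)
    A,B=M-M.mean(0),W-W.mean(0);H=A.T@B;th=np.arctan2(H[0,1]-H[1,0],H[0,0]+H[1,1])
    R=np.array([[np.cos(th),-np.sin(th)],[np.sin(th),np.cos(th)]]);print("ctr",W.mean(0),"yaw",th,"res",np.round(B-A@R.T,1).tolist());return W.mean(0),th
E
python3 - <<'E'
from box import *
fit(read_camera("top"),[(161,218.7),(239.3,211),(246.3,308),(165.7,317.3)])
E
```

```text
ctr [502.701 258.469] yaw 0.12855715252852476 res [[-1.1, -0.6], [-1.8, 0.5], [1.1, 1.8], [1.8, -1.7]]
```

>>> {"op": "move_arm", "data": {
  "commands": [
    [[-0.283,0.773,0],1,-1],
    [[-0.283,0.773,0],1,-1],
    [[-0.283,0.773,0],1,-1],
    [[-0.283,0.773,0],1,-1],
    [[-0.283,0.773,0],1,-1],
    [[-0.283,0.773,0],1,-1],
    [[-0.283,0.773,0],1,-1],
    [[-0.283,0.773,0],1,-1],
    [[-0.283,0.773,0],1,-1],
    [[-0.283,0.773,0],1,-1],
    [[-0.283,0.773,0],1,-1],
    [[-0.283,0.773,0],1,-1],
    [[-0.283,0.773,0],1,-1],
    [[-0.283,0.773,0],1,-1],
    [[-0.283,0.773,0],1,-1],
    [[-0.283,0.773,0],1,-1],
    [[-0.283,0.773,0],1,-1],
    [[-0.283,0.773,0],1,-1],
    [[-0.283,0.773,0],1,-1],
    [[-0.283,0.773,0],1,-1]
  ]
}}

```text
t: 9.65
eef_pos: [439.6, 236.4, 477.6]
tcp_rot: [3.141, 0.0, 1.665]
ft_force: [0.0, -0.5, -0.8]
opening: 0.083
grip_force: 30.0
```

>>> {"op": "move_arm", "data": {
  "commands": [
    [[0,0,-1],0.45,-1],
    [[0,0,-1],0,-1],
    [[0,0,-0.5],0,-1],
    [[0,0,0],0,-1]
  ]
}}

```text
t: 9.98
eef_pos: [439.8, 235.4, 399.8]
tcp_rot: [-3.137, 0.001, 1.697]
ft_force: [0.3, 0.0, 0.4]
opening: 0.085
grip_force: 30.0
```

Run:
```python
from h import *
p=read_camera("wrist");q=read_camera("side");t=read_camera("top")
r=lambda P,c,h:cv2.resize(P["image"][c[1]:c[3],c[0]:c[2]],(int((c[2]-c[0])*h/(c[3]-c[1])),h))
cv2.imwrite("pics/b2.png",np.hstack([r(q,(200,120,460,380),266),r(t,(110,180,270,340),266),r(p,(220,0,420,200),266)])[:,:,::-1])
for P in (q,t):print([(np.round(d["at"]),round(d["confidence"],2)) for d in search_frame("box",P)])
```

```text
[(array([320., 308.]), 0.59)]
[(array([210., 241.]), 0.86)]
```

View pics/b2.png

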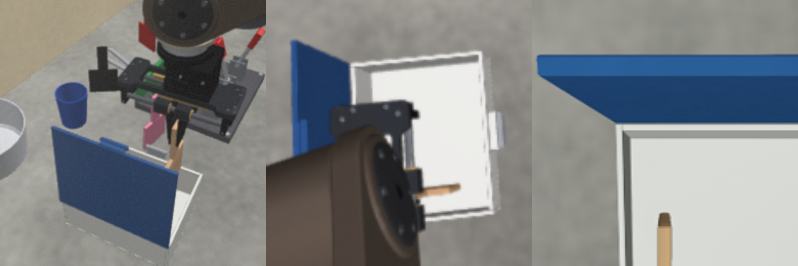

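>>> {"op": "move_arm", "data": {
  "commands": [
    [[0,0,-0.8],0,-1],
    [[0,0,-0.8],0,-1],
    [[0,0,-0.8],0,-1],
    [[0,0,-0.5],0,-1],
    [[0,0,-0.2],0,-1],
    [[0,0,0],0,-1]
  ]
}}

```text
t: 10.73
eef_pos: [440.4, 235.3, 309.4]
tcp_rot: [-3.141, 0.0, 1.697]
ft_force: [-0.2, -0.8, -0.3]
opening: 0.08
grip_force: 30.0
```

>>> {"op": "move_arm", "data": {
  "commands": [
    [[0,0,-0.15],0,-1],
    [[0,0,-0.13],0,-1],
    [[0,0,0],0,-1],
    [[0,0,0],0,0.2],
    [[0,0,0],0,0.2],
    [[0,0,0],0,0.2],
    [[0,0,0],0,0.2],
    [[0,0,0],0,0.6],
    [[0,0,0],0,1],
    [[0,0,0],0,1],
    [[0,0,0],0,1],
    [[0,0,0],0,1],
    [[0,0,0.4],0,1],
    [[0,0,0.2],0,1],
    [[0,0,0],0,1]
  ]
}}

```text
t: 11.98
eef_pos: [440.4, 235.4, 320.3]
tcp_rot: [3.14, -0.0, 1.697]
ft_force: [0.1, 0.1, 0.1]
opening: 0.864
grip_force: 0.0
```

Run:
```python
from h import *
p=read_camera("wrist");q=read_camera("side");t=read_camera("top")
r=lambda P,c,h:cv2.resize(P["image"][c[1]:c[3],c[0]:c[2]],(int((c[2]-c[0])*h/(c[3]-c[1])),h))
cv2.imwrite("pics/b3.png",np.hstack([r(q,(200,120,460,380),266),r(t,(110,180,270,340),266),r(p,(220,0,420,200),266)])[:,:,::-1])
```

```text
(no output)
```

View pics/b3.png

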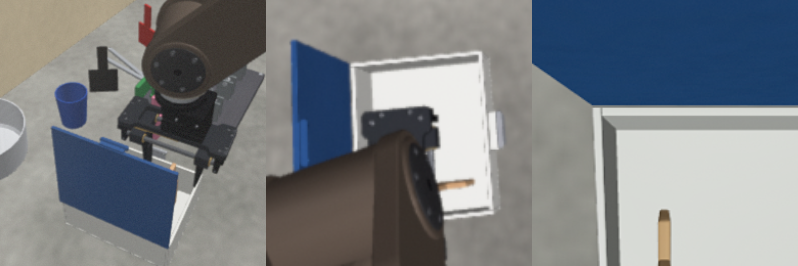

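>>> {"op": "move_arm", "data": {
  "commands": [
    [[0.4,0.05,0],0,1],
    [[0.4,0.05,0],0,1],
    [[0.4,0.05,0],0,1],
    [[0.3,0.04,0],0,1],
    [[0.3,0.04,0],0,1],
    [[0.3,0.04,0],0,1],
    [[0.3,0.04,0],0,1],
    [[0,0,0.5],0,1],
    [[0,0,1],0,1],
    [[0,0,1],0,1],
    [[0,0,1],0,1]
  ]
}}

```text
t: 13.05
eef_pos: [512.4, 244.7, 425.3]
tcp_rot: [-3.141, 0.0, 1.697]
ft_force: [0.4, 0.7, 0.4]
opening: 0.999
grip_force: 0.0
```

Run:
```python
from h import *
p=read_camera("wrist");q=read_camera("side");t=read_camera("top")
r=lambda P,c,h:cv2.resize(P["image"][c[1]:c[3],c[0]:c[2]],(int((c[2]-c[0])*h/(c[3]-c[1])),h))
cv2.imwrite("pics/b4.png",np.hstack([r(q,(200,120,460,380),266),r(t,(110,180,270,340),266),r(p,(220,0,420,200),266)])[:,:,::-1])
```

```text
(no output)
```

View pics/b4.png

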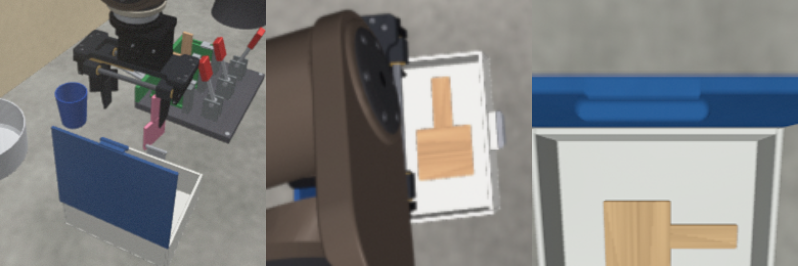

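The paddle lies flat in the box. Next I'm returning the right lever home.

>>> {"op": "move_arm", "data": {
  "commands": [
    [[-0.138,-0.807,0],-1,-1],
    [[-0.138,-0.807,0],-1,-1],
    [[-0.138,-0.807,0],-1,-1],
    [[-0.138,-0.807,0],-1,-1],
    [[-0.138,-0.807,0],-1,-1],
    [[-0.138,-0.807,0],-1,-1],
    [[-0.138,-0.807,0],-1,-1],
    [[-0.138,-0.807,0],-1,-1],
    [[-0.138,-0.807,0],-1,-1],
    [[-0.138,-0.807,0],-1,-1],
    [[-0.138,-0.807,0],-1,-1],
    [[-0.138,-0.807,0],-1,-1],
    [[-0.138,-0.807,0],-1,-1],
    [[-0.138,-0.807,0],-1,-1],
    [[-0.138,-0.807,0],-1,-1],
    [[-0.138,-0.807,0],-1,-1],
    [[-0.138,-0.807,0],-1,-1],
    [[-0.138,-0.807,0],-1,-1],
    [[-0.138,-0.807,0],-1,-1],
    [[-0.138,-0.807,0],-1,-1]
  ]
}}

```text
t: 14.87
eef_pos: [429.1, -240.8, 423.1]
tcp_rot: [-3.14, 0.001, 0.093]
ft_force: [-0.1, 1.0, -0.7]
opening: 0.004
grip_force: 0.0
```

>>> {"op": "move_arm", "data": {
  "commands": [
    [[0,0,0],-0.45,-1],
    [[0,0,0],0,-1]
  ]
}}

```text
t: 15.03
eef_pos: [429.2, -240.7, 423.0]
tcp_rot: [-3.14, 0.002, 0.057]
ft_force: [-0.3, 0.3, 0.2]
opening: 0.007
grip_force: 0.0
```

>>> {"op": "move_arm", "data": {
  "commands": [
    [[0,0.05,-0.8],0,-1],
    [[0,0,-0.8],0,-1],
    [[0,0,-0.8],0,-1],
    [[0,0,-0.4],0,-1],
    [[0,0,0],0,-1],
    [[0.4,0.024,0],0,-1],
    [[0.4,0.024,0],0,-1],
    [[0.4,0.024,0],0,-1],
    [[0.4,0.024,0],0,-1],
    [[0.4,0.024,0],0,-1],
    [[0.3,0.02,0],0,-1],
    [[0.15,0.01,0],0,-1],
    [[0,0,0],0,-1]
  ]
}}

```text
t: 16.12
eef_pos: [504.0, -233.3, 340.2]
tcp_rot: [3.141, -0.001, 0.062]
ft_force: [-0.1, 0.5, 0.9]
opening: 0.002
grip_force: 0.0
```

>>> {"op": "move_arm", "data": {
  "commands": [
    [[0.07,0,0],0,-1],
    [[0.07,0,0],0,-1],
    [[0,0,0],0,-1]
  ]
}}

```text
t: 16.37
eef_pos: [507.1, -233.6, 340.3]
tcp_rot: [-3.142, 0.0, 0.061]
ft_force: [-1.3, -0.1, -0.5]
opening: 0.002
grip_force: 0.5
```

Run:
```python
from lev import *
print(lev(read_camera("side")))
```

```text
{-1: (np.float64(0.65), np.float64(0.06)), 0: (np.float64(0.64), np.float64(-0.01)), 1: (np.float64(0.69), np.float64(0.02))}
```

>>> {"op": "move_arm", "data": {
  "commands": [
    [[0.06,0,0],0,-1],
    [[0.04,0,0],0,-1],
    [[0,0,0],0,-1]
  ]
}}

```text
t: 16.67
eef_pos: [509.1, -233.6, 340.0]
tcp_rot: [-3.14, 0.004, 0.061]
ft_force: [-12.7, -2.1, 3.4]
opening: 0.005
grip_force: 6.2
```

>>> {"op": "move_arm", "data": {
  "commands": [
    [[-0.2,0,0],0,-1],
    [[0,0,0.8],0,-1],
    [[0,0,0.8],0,-1],
    [[0,0,0.6],0,-1],
    [[0.45,0.77,0],0,-1],
    [[0.45,0.77,0],0,-1],
    [[0.45,0.77,0],0,-1],
    [[0.4,0.77,0],0,-1],
    [[0,0,-0.8],0,-1],
    [[0,0,-0.8],0,-1],
    [[0,0,-0.6],0,-1],
    [[0,0,0],0,-1]
  ]
}}

```text
t: 17.67
eef_pos: [556.2, -140.9, 337.4]
tcp_rot: [-3.14, 0.004, 0.061]
ft_force: [-1.2, 0.3, -0.2]
opening: 0.002
grip_force: 0.0
```

>>> {"op": "move_arm", "data": {
  "commands": [
    [[-0.3,-0.02,0],0,-1],
    [[-0.3,-0.02,0],0,-1],
    [[-0.2,-0.01,0],0,-1],
    [[-0.1,0,0],0,-1],
    [[-0.1,-0.01,0],0,-1],
    [[0,0,0],0,-1]
  ]
}}

```text
t: 18.17
eef_pos: [525.9, -143.1, 340.9]
tcp_rot: [3.141, -0.0, 0.06]
ft_force: [0.2, 0.3, -0.0]
opening: 0.003
grip_force: 0.0
```

The lever isn't blocked, so I'm continuing to open it.

>>> {"op": "move_arm", "data": {
  "commands": [
    [[-0.3,-0.02,0],0,-1],
    [[-0.3,-0.02,0],0,-1],
    [[-0.3,-0.02,0],0,-1],
    [[-0.3,-0.02,0],0,-1],
    [[-0.2,-0.01,0],0,-1],
    [[-0.1,0,0],0,-1],
    [[0,0,0],0,-1]
  ]
}}

```text
t: 18.75
eef_pos: [480.8, -145.7, 340.1]
tcp_rot: [-3.141, 0.001, 0.06]
ft_force: [0.8, -1.1, 1.2]
opening: 0.007
grip_force: 0.0
```

>>> {"op": "move_arm", "data": {
  "commands": [
    [[-0.04,0,0],0,-1],
    [[0,0,0],0,-1]
  ]
}}

```text
t: 18.92
eef_pos: [480.4, -145.6, 340.1]
tcp_rot: [-3.141, 0.001, 0.061]
ft_force: [0.1, 0.1, 0.1]
opening: 0.004
grip_force: 0.2
```

>>> {"op": "move_arm", "data": {
  "commands": [
    [[-0.06,0,0],0,-1],
    [[-0.04,0,0],0,-1],
    [[0,0,0],0,-1]
  ]
}}

```text
t: 19.17
eef_pos: [478.5, -145.7, 340.5]
tcp_rot: [3.14, -0.005, 0.06]
ft_force: [10.0, 2.1, -4.2]
opening: 0.006
grip_force: 4.4
```

>>> {"op": "move_arm", "data": {
  "commands": [
    [[0.5,0,0],0,-1],
    [[0,0,0.8],0,-1],
    [[0,0,0.8],0,-1],
    [[0,0,0.6],0,-1],
    [[0.75,0.04,0],0,1],
    [[0.75,0.04,0],0,1],
    [[0.75,0.04,0],0,1],
    [[0.75,0.04,0],0,1],
    [[0.75,0.04,0],0,1],
    [[0,0.04,-0.5],0,1],
    [[0,0,-0.6],0,1],
    [[0,0,-0.6],0,1],
    [[0,0,-0.6],0,1],
    [[0,0,-0.6],0,1],
    [[0,0,0],0,1]
  ]
}}

```text
t: 20.42
eef_pos: [604.4, -138.2, 315.8]
tcp_rot: [-3.14, 0.006, 0.061]
ft_force: [-0.7, 1.0, -0.5]
opening: 0.719
grip_force: 0.0
```

>>> {"op": "move_arm", "data": {
  "commands": [
    [[0,0,0],0,-1],
    [[0,0,0],0,-1],
    [[0,0,0],0,-1],
    [[0,0,0],0,-1],
    [[0,0,0],0,-1],
    [[0,0,0],0,-1],
    [[0,0,0],0,-1],
    [[0,0,0],0,-1],
    [[0,0,0],0,-1],
    [[0,0,0],0,-1],
    [[0,0,0],0,-1],
    [[0,0,0],0,-1]
  ]
}}

```text
t: 21.42
eef_pos: [604.9, -138.2, 319.2]
tcp_rot: [-3.141, 0.0, 0.061]
ft_force: [1.2, 3.3, 1.3]
opening: 0.08
grip_force: 30.0
```

>>> {"op": "move_arm", "data": {
  "commands": [
    [[0,0,0.2],0,-1],
    [[0,0,0.2],0,-1],
    [[0,0,0],0,-1]
  ]
}}

```text
t: 21.67
eef_pos: [604.9, -138.2, 332.5]
tcp_rot: [-3.141, -0.0, 0.061]
ft_force: [-0.6, 4.1, 1.5]
opening: 0.082
grip_force: 30.0
```

>>> {"op": "move_arm", "data": {
  "commands": [
    [[0,0,0.5],0,-1],
    [[0,0,0.8],0,-1],
    [[0,0,0.8],0,-1],
    [[0,0,0.8],0,-1],
    [[0,0,0.8],0,-1],
    [[0,0,0.8],0,-1],
    [[0,0,0.4],0,-1],
    [[0,0,0],0,-1]
  ]
}}

```text
t: 22.33
eef_pos: [604.7, -138.6, 481.7]
tcp_rot: [3.139, -0.005, 0.061]
ft_force: [0.0, 0.3, 0.0]
opening: 0.084
grip_force: 30.0
```

Run:
```python
from h import *
p=read_camera("top");q=read_camera("side")
a=cv2.resize(p["image"][180:340,110:270],(480,480),interpolation=cv2.INTER_CUBIC)
b=cv2.resize(q["image"][80:400,240:480],(360,480),interpolation=cv2.INTER_CUBIC)[:,:320]
cv2.imwrite("pics/b5.png",np.hstack([a,b])[:,:,::-1])
```

```text
(no output)
```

View pics/b5.png

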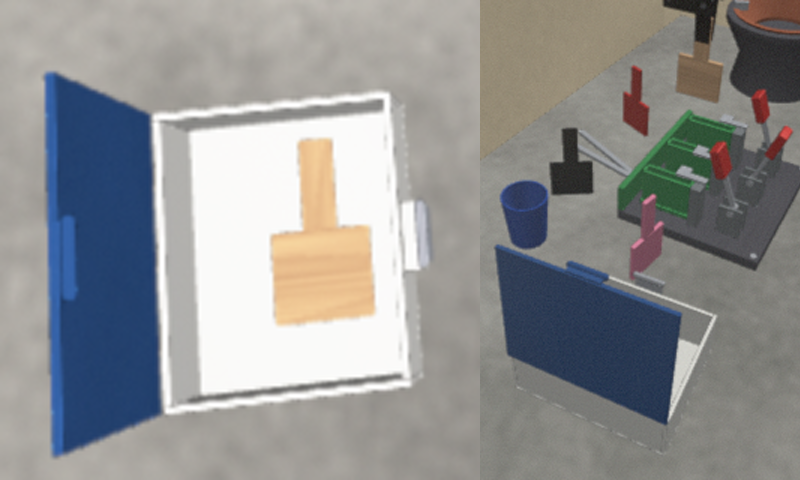

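The box hasn't moved and the first paddle is flat at (325,240), so I'm bringing the second.

>>> {"op": "move_arm", "data": {
  "commands": [
    [[-0.297,0.628,0],1,-1],
    [[-0.297,0.628,0],1,-1],
    [[-0.297,0.628,0],1,-1],
    [[-0.297,0.628,0],1,-1],
    [[-0.297,0.628,0],1,-1],
    [[-0.297,0.628,0],1,-1],
    [[-0.297,0.628,0],1,-1],
    [[-0.297,0.628,0],1,-1],
    [[-0.297,0.628,0],1,-1],
    [[-0.297,0.628,0],1,-1],
    [[-0.297,0.628,0],1,-1],
    [[-0.297,0.628,0],1,-1],
    [[-0.297,0.628,0],1,-1],
    [[-0.297,0.628,0],1,-1],
    [[-0.297,0.628,0],1,-1],
    [[-0.297,0.628,0],1,-1],
    [[-0.297,0.628,0],1,-1],
    [[-0.297,0.628,0],1,-1],
    [[-0.297,0.628,0],1,-1],
    [[-0.297,0.628,0],1,-1]
  ]
}}

```text
t: 24.1
eef_pos: [426.2, 239.1, 476.9]
tcp_rot: [-3.14, 0.001, 1.665]
ft_force: [0.1, 0.2, -0.5]
opening: 0.084
grip_force: 30.0
```

>>> {"op": "move_arm", "data": {
  "commands": [
    [[0,0,-0.5],0.45,-1],
    [[0,0,-0.8],0,-1],
    [[0,0,-0.8],0,-1],
    [[0,0,-0.5],0,-1],
    [[0,0,0],0,-1]
  ]
}}

```text
t: 24.52
eef_pos: [426.2, 238.1, 396.6]
tcp_rot: [-3.135, 0.002, 1.697]
ft_force: [0.2, 0.1, -0.3]
opening: 0.084
grip_force: 30.0
```

Run:
```python
from h import *
p=read_camera("wrist");q=read_camera("side");t=read_camera("top")
r=lambda P,c,h:cv2.resize(P["image"][c[1]:c[3],c[0]:c[2]],(int((c[2]-c[0])*h/(c[3]-c[1])),h))
cv2.imwrite("pics/b6.png",np.hstack([r(q,(200,120,460,380),266),r(t,(110,180,270,340),266),r(p,(220,0,420,200),266)])[:,:,::-1])
```

```text
(no output)
```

View pics/b6.png

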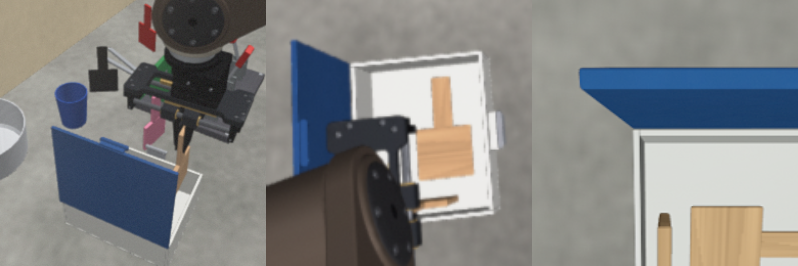

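The box is in place. The second paddle hangs between the near wall and the first blade.

>>> {"op": "move_arm", "data": {
  "commands": [
    [[0,0,-0.8],0,-1],
    [[0,0,-0.8],0,-1],
    [[0,0,-0.8],0,-1],
    [[0,0,-0.4],0,-1],
    [[0,0,-0.2],0,-1],
    [[0,0,0],0,-1]
  ]
}}

```text
t: 25.17
eef_pos: [426.9, 238.4, 310.1]
tcp_rot: [-3.141, 0.0, 1.697]
ft_force: [0.4, 0.2, 0.5]
opening: 0.081
grip_force: 30.0
```

>>> {"op": "move_arm", "data": {
  "commands": [
    [[0,0,-0.15],0,-1],
    [[0,0,-0.15],0,-1],
    [[0,0,0],0,-1],
    [[0,0,0],0,0.2],
    [[0,0,0],0,0.2],
    [[0,0,0],0,0.2],
    [[0,0,0],0,0.2],
    [[0,0,0],0,0.6],
    [[0,0,0],0,1],
    [[0,0,0],0,1],
    [[0,0,0],0,1],
    [[0,0,0],0,1],
    [[0,0,0.4],0,1],
    [[0,0,0.2],0,1],
    [[0,0,0],0,1]
  ]
}}

```text
t: 26.42
eef_pos: [426.9, 238.4, 320.3]
tcp_rot: [3.14, -0.0, 1.697]
ft_force: [-0.3, 0.1, 0.2]
opening: 0.868
grip_force: 0.0
```

>>> {"op": "move_arm", "data": {
  "commands": [
    [[0.4,0.05,0],0,1],
    [[0.4,0.05,0],0,1],
    [[0.4,0.05,0],0,1],
    [[0.3,0.04,0],0,1],
    [[0.3,0.04,0],0,1],
    [[0.3,0.04,0],0,1],
    [[0.3,0.04,0],0,1],
    [[0,0,0.5],0,1],
    [[0,0,1],0,1],
    [[0,0,1],0,1],
    [[0,0,1],0,1]
  ]
}}

```text
t: 27.33
eef_pos: [498.9, 247.7, 425.3]
tcp_rot: [-3.141, 0.0, 1.697]
ft_force: [-0.2, -0.4, -0.0]
opening: 1.0
grip_force: 0.0
```

>>> {"op": "move_arm", "data": {
  "commands": [
    [[-0.125,-0.662,0],-1,-1],
    [[-0.125,-0.662,0],-1,-1],
    [[-0.125,-0.662,0],-1,-1],
    [[-0.125,-0.662,0],-1,-1],
    [[-0.125,-0.662,0],-1,-1],
    [[-0.125,-0.662,0],-1,-1],
    [[-0.125,-0.662,0],-1,-1],
    [[-0.125,-0.662,0],-1,-1],
    [[-0.125,-0.662,0],-1,-1],
    [[-0.125,-0.662,0],-1,-1],
    [[-0.125,-0.662,0],-1,-1],
    [[-0.125,-0.662,0],-1,-1],
    [[-0.125,-0.662,0],-1,-1],
    [[-0.125,-0.662,0],-1,-1],
    [[-0.125,-0.662,0],-1,-1],
    [[-0.125,-0.662,0],-1,-1],
    [[-0.125,-0.662,0],-1,-1],
    [[-0.125,-0.662,0],-1,-1],
    [[-0.125,-0.662,0],-1,-1],
    [[-0.125,-0.662,0],-1,-1]
  ]
}}

```text
t: 29.0
eef_pos: [423.6, -150.7, 424.4]
tcp_rot: [3.141, -0.0, 0.093]
ft_force: [-0.2, 0.9, 0.3]
opening: 0.003
grip_force: 0.0
```

>>> {"op": "move_arm", "data": {
  "commands": [
    [[0,0,0],-0.45,-1],
    [[0,0,0],0,-1]
  ]
}}

```text
t: 29.17
eef_pos: [423.7, -150.5, 424.3]
tcp_rot: [3.142, 0.0, 0.057]
ft_force: [-1.2, -0.1, -0.3]
opening: 0.006
grip_force: 0.0
```

Run:
```python
from h import *
p=read_camera("top");q=read_camera("side")
a=cv2.resize(p["image"][180:340,110:270],(480,480),interpolation=cv2.INTER_CUBIC)
b=cv2.resize(q["image"][80:400,240:480],(360,480),interpolation=cv2.INTER_CUBIC)[:,:320]
cv2.imwrite("pics/b7.png",np.hstack([a,b])[:,:,::-1])
for n,P in(("t",p),("s",q)):
  for th in("lid_edge","cup_mid","tongs_mid"): print(n,th,[(np.round(d["at"]),round(d["confidence"],2)) for d in search_frame(th,P)])
```

```text
t lid_edge [(array([139., 276.]), 0.76)]
t cup_mid [(array([272., 152.]), 0.59), (array([401., 285.]), 0.42)]
t tongs_mid [(array([370., 155.]), 0.59)]
s lid_edge [(array([316., 306.]), 0.77)]
s cup_mid [(array([268., 221.]), 0.59), (array([400., 194.]), 0.56)]
s tongs_mid [(array([325., 184.]), 0.9), (array([383., 206.]), 0.33)]
```

View pics/b7.png

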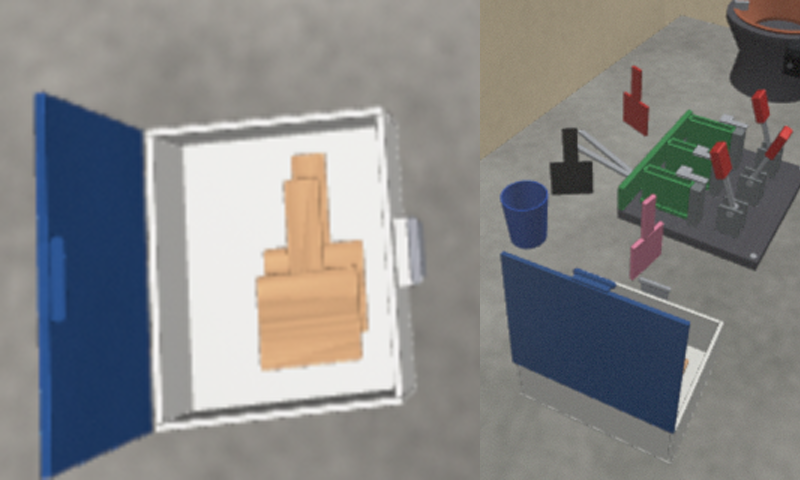

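Both paddles lie in the box, which was knocked a little (rim corners at (148,131), (382,110), (402,402), (157,430)). The middle lever goes home next.

>>> {"op": "move_arm", "data": {
  "commands": [
    [[0,0.03,-0.8],0,-1],
    [[0,0,-0.8],0,-1],
    [[0,0,-0.8],0,-1],
    [[0,0,-0.4],0,-1],
    [[0,0,0],0,-1],
    [[0.4,0.024,0],0,-1],
    [[0.4,0.024,0],0,-1],
    [[0.4,0.024,0],0,-1],
    [[0.4,0.024,0],0,-1],
    [[0.4,0.024,0],0,-1],
    [[0.3,0.02,0],0,-1],
    [[0.2,0.01,0],0,-1],
    [[0.1,0,0],0,-1],
    [[0,0,0],0,-1]
  ]
}}

```text
t: 30.73
eef_pos: [502.2, -144.0, 340.5]
tcp_rot: [3.141, -0.0, 0.061]
ft_force: [-1.4, 0.9, -0.5]
opening: 0.003
grip_force: 0.4
```

Run:
```python
from box import *
from lev import lev
fit(read_camera("top"),[(110+x/3,180+y/3) for x,y in((148,131),(382,110),(402,402),(157,430))])
p=read_camera("top")
# lid top (free-edge) corners pixels: (36,93),(43,478) zoom
for x,y in((38,93),(45,478)):
    for z in (250,254,256): print(z,onz(p,(110+x/3,180+y/3),z))
```

```text
ctr [490.746 262.508] yaw 0.12062298500942507 res [[-0.8, -1.3], [-1.9, 1.0], [1.6, 1.1], [1.1, -0.8]]
250 [585.515 358.875 250.   ]
254 [584.966 357.049 254.   ]
256 [584.692 356.136 256.   ]
250 [376.359 332.834 250.   ]
254 [377.076 331.166 254.   ]
256 [377.435 330.332 256.   ]
```

>>> {"op": "move_arm", "data": {
  "commands": [
    [[0.06,0,0],0,-1],
    [[0.03,0,0],0,-1],
    [[0,0,0],0,-1]
  ]
}}

```text
t: 31.08
eef_pos: [503.5, -144.2, 340.2]
tcp_rot: [-3.141, 0.003, 0.061]
ft_force: [-10.4, -0.6, 3.7]
opening: 0.003
grip_force: 5.1
```

>>> {"op": "move_arm", "data": {
  "commands": [
    [[-0.15,0,0],0,-1],
    [[0,0,0.9],0,-1],
    [[0,0,0.9],0,-1],
    [[0,0,0.9],0,-1],
    [[0,0,0.9],0,-1],
    [[0,0,0.9],0,-1],
    [[0,0,0.4],0,-1],
    [[0,0,0],0,-1]
  ]
}}

```text
t: 31.75
eef_pos: [499.7, -144.2, 490.3]
tcp_rot: [3.139, -0.006, 0.061]
ft_force: [-0.1, -0.4, -0.3]
opening: 0.006
grip_force: 0.0
```

>>> {"op": "move_arm", "data": {
  "commands": [
    [[-0.04,0.885,0],0.04,-1],
    [[-0.04,0.885,0],0.04,-1],
    [[-0.04,0.885,0],0.04,-1],
    [[-0.04,0.885,0],0.04,-1],
    [[-0.04,0.885,0],0.04,-1],
    [[-0.04,0.885,0],0.04,-1],
    [[-0.04,0.885,0],0.04,-1],
    [[-0.04,0.885,0],0.04,-1],
    [[-0.04,0.885,0],0.04,-1],
    [[-0.04,0.885,0],0.04,-1],
    [[-0.04,0.885,0],0.04,-1],
    [[-0.04,0.885,0],0.04,-1],
    [[-0.04,0.885,0],0.04,-1],
    [[-0.04,0.885,0],0.04,-1],
    [[-0.04,0.885,0],0.04,-1],
    [[-0.04,0.885,0],0.04,-1],
    [[-0.04,0.885,0],0.04,-1],
    [[-0.04,0.885,0],0.04,-1],
    [[-0.04,0.885,0],0.04,-1],
    [[-0.04,0.885,0],0,-1]
  ]
}}

```text
t: 33.42
eef_pos: [475.7, 388.1, 485.8]
tcp_rot: [3.141, 0.001, 0.122]
ft_force: [-0.1, 0.7, -0.4]
opening: 0.004
grip_force: 0.0
```

Run:
```python
from lev import *
p=read_camera("top");q=read_camera("side")
print(lev(q),lev(p),env.state()["eef_pos"])
for n,P in(("t",p),("s",q)):
  for th in("box","lid_edge"): print(n,th,[(np.round(d["at"]),round(d["confidence"],2)) for d in search_frame(th,P)])
```

```text
{-1: (np.float64(0.65), np.float64(0.06)), 0: (np.float64(0.64), np.float64(-0.01)), 1: (np.float64(0.7), np.float64(0.02))} {-1: (np.float64(0.73), np.float64(0.01)), 0: (np.float64(0.77), np.float64(0.01)), 1: (np.float64(0.79), np.float64(0.02))} [475.47394326 389.58449977 485.34910886]
t box [(array([170., 266.]), 0.98)]
t lid_edge [(array([140., 274.]), 0.66)]
s box [(array([330., 318.]), 0.67), (array([426., 156.]), 0.27)]
s lid_edge [(array([324., 312.]), 0.57)]
```

>>> {"op": "move_arm", "data": {
  "commands": [
    [[0,0,-0.8],0,-1],
    [[0,0,-0.8],0,-1],
    [[0,0,-0.15],0,-1],
    [[0.06,-0.5,0],0,-1],
    [[0.06,-0.5,0],0,-1],
    [[0.057,-0.475,-0.042],0,-1],
    [[0.057,-0.475,-0.042],0,-1],
    [[0.055,-0.458,-0.125],0,-1],
    [[0.055,-0.458,-0.125],0,-1]
  ]
}}

```text
t: 34.47
eef_pos: [486.4, 299.0, 425.2]
tcp_rot: [-3.141, -0.001, 0.121]
ft_force: [0.4, 1.6, 0.4]
opening: 0.001
grip_force: 0.3
```

>>> {"op": "move_arm", "data": {
  "commands": [
    [[0.052,-0.432,-0.202],0,-1],
    [[0.052,-0.432,-0.202],0,-1],
    [[0.047,-0.39,-0.275],0,-1],
    [[0.047,-0.39,-0.275],0,-1],
    [[0.041,-0.336,-0.34],0,-1],
    [[0.041,-0.336,-0.34],0,-1],
    [[0.033,-0.273,-0.392],0,-1],
    [[0.033,-0.273,-0.392],0,-1],
    [[0,0,0],0,-1]
  ]
}}

```text
t: 35.22
eef_pos: [496.5, 213.5, 349.6]
tcp_rot: [3.141, 0.004, 0.121]
ft_force: [0.6, -0.2, 0.1]
opening: 0.005
grip_force: 0.0
```

>>> {"op": "move_arm", "data": {
  "commands": [
    [[0.024,-0.2,-0.435],0,-1],
    [[0.024,-0.2,-0.435],0,-1],
    [[0.015,-0.124,-0.462],0,-1],
    [[0.015,-0.124,-0.462],0,-1],
    [[0,0,0],0,-1]
  ]
}}

```text
t: 35.63
eef_pos: [498.7, 195.1, 296.4]
tcp_rot: [3.141, 0.004, 0.121]
ft_force: [-0.4, 0.7, -0.1]
opening: -0.001
grip_force: 0.0
```

>>> {"op": "move_arm", "data": {
  "commands": [
    [[0,0,-0.3],0,-1],
    [[0,0,-0.2],0,-1],
    [[0,0,0],0,-1]
  ]
}}

```text
t: 35.88
eef_pos: [499.0, 195.8, 282.9]
tcp_rot: [3.141, 0.0, 0.122]
ft_force: [-0.5, -0.9, 0.1]
opening: 0.009
grip_force: 0.0
```

Run:
```python
from h import *
q=read_camera("side");p=read_camera("top")
r=lambda P,c,h:cv2.resize(P["image"][c[1]:c[3],c[0]:c[2]],(int((c[2]-c[0])*h/(c[3]-c[1])),h))
cv2.imwrite("pics/b8.png",np.hstack([r(q,(200,180,420,400),400),r(p,(110,180,270,340),400)])[:,:,::-1])
```

```text
(no output)
```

View pics/b8.png

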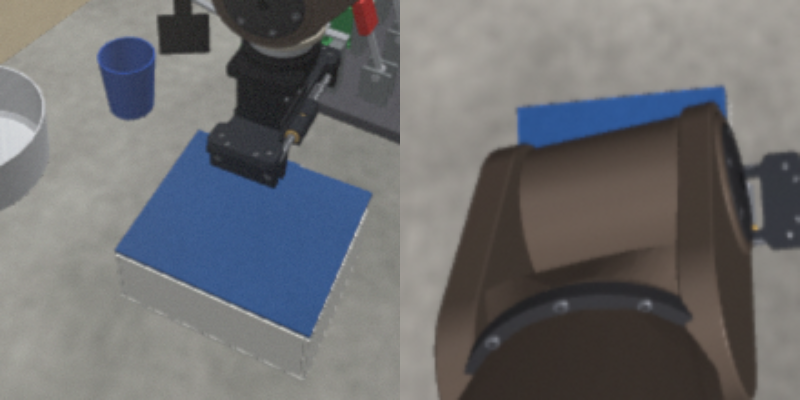

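The lid is nearly shut under the fingers, so I'm pressing it in small steps.

>>> {"op": "move_arm", "data": {
  "commands": [
    [[0,0,-0.08],0,-1],
    [[0,0,-0.08],0,-1],
    [[0,0,-0.06],0,-1],
    [[0,0,0],0,-1]
  ]
}}

```text
t: 36.32
eef_pos: [499.0, 195.6, 276.6]
tcp_rot: [3.142, -0.0, 0.122]
ft_force: [-0.2, -0.1, -0.4]
opening: 0.006
grip_force: 0.0
```

>>> {"op": "move_arm", "data": {
  "commands": [
    [[0,0,-0.06],0,-1],
    [[0,0,0],0,-1]
  ]
}}

```text
t: 36.48
eef_pos: [498.8, 195.6, 274.7]
tcp_rot: [3.142, 0.001, 0.122]
ft_force: [-0.4, -0.5, 0.4]
opening: 0.005
grip_force: 0.0
```

>>> {"op": "move_arm", "data": {
  "commands": [
    [[0,0,-0.06],0,-1],
    [[0,0,0],0,-1]
  ]
}}

```text
t: 36.65
eef_pos: [498.9, 195.6, 274.0]
tcp_rot: [3.142, -0.0, 0.122]
ft_force: [-3.4, -0.9, 13.3]
opening: 0.006
grip_force: 6.7
```

>>> {"op": "move_arm", "data": {
  "commands": [
    [[0,0,-0.06],0,-1],
    [[0,0,0],0,-1]
  ]
}}

```text
t: 36.82
eef_pos: [498.8, 195.6, 273.6]
tcp_rot: [-3.142, -0.001, 0.122]
ft_force: [-8.4, -3.3, 31.1]
opening: 0.004
grip_force: 15.4
```

>>> {"op": "move_arm", "data": {
  "commands": [
    [[0,0,-0.06],0,-1],
    [[0,0,0],0,-1]
  ]
}}

```text
t: 36.98
eef_pos: [498.8, 195.6, 273.1]
tcp_rot: [-3.141, -0.003, 0.122]
ft_force: [-13.1, -4.2, 48.3]
opening: 0.004
grip_force: 24.0
```

>>> {"op": "move_arm", "data": {
  "commands": [
    [[0,0,0.5],0,-1],
    [[0,0,1],0,-1],
    [[0,0,1],0,-1],
    [[0,0,1],0,-1],
    [[0,0,1],0,-1],
    [[0,-1,0],0,-1],
    [[0,-1,0],0,-1],
    [[0,-1,0],0,-1],
    [[0,-1,0],0,-1],
    [[0,-1,0],0,-1],
    [[0,-1,0],0,-1],
    [[0,-1,0],0,-1],
    [[0,0,0],0,-1]
  ]
}}

```text
t: 38.07
eef_pos: [499.0, -18.0, 404.5]
tcp_rot: [3.141, 0.0, 0.119]
ft_force: [0.9, 0.3, -0.5]
opening: 0.003
grip_force: 0.0
```

Run:
```python
from lev import *
np.set_printoptions(precision=1,suppress=True)
p=read_camera("top");q=read_camera("side");C={}
for n,P in(("t",p),("s",q)):
    h=cv2.cvtColor(P["image"],cv2.COLOR_RGB2HSV);m=((h[...,0]>100)&(h[...,0]<125)&(h[...,1]>140)).astype(np.uint8)
    nn,l,s,c=cv2.connectedComponentsWithStats(m);i=1+np.argmax(s[1:,4]);print(n,s[i],c[i])
    k=cv2.findContours((l==i).astype(np.uint8),0,1)[0][0]
    for e in np.arange(2,20,.5):
        a=cv2.approxPolyDP(cv2.convexHull(k),e,True)[:,0]
        if len(a)==4: break
    C[n]=a.astype(float);print(a.tolist())
for u in C["t"]:
    w=onz(p,u,82); v=proj(q,w); j=np.argmin(np.linalg.norm(C["s"]-v,axis=1))
    X=tri([(p,u),(q,C["s"][j])]); print(u,C["s"][j],X)
print(lev(q),lev(p))
```

```text
t [ 157  216   90  107 8499] [201.  268.9]
[[239, 216], [246, 313], [161, 322], [157, 224]]
s [ 274  258  129  107 6705] [344.2 311.2]
[[402, 289], [369, 364], [274, 318], [316, 258]]
[239. 216.] [316. 258.] [597.7 184.8  74.6]
[246. 313.] [402. 289.] [400.6 161.9  79.3]
[161. 322.] [369. 364.] [379.2 334.9  78. ]
[157. 224.] [274. 318.] [573.9 355.7  82.3]
{-1: (np.float64(0.56), np.float64(0.06)), 0: (np.float64(0.49), np.float64(-0.01)), 1: (np.float64(0.7), np.float64(0.02))} {-1: (np.float64(0.56), np.float64(0.01)), 0: (np.float64(0.0), np.float64(0.77)), 1: (np.float64(0.0), np.float64(0.77))}
```

The free edge is level with the hinge line at about 77–80 mm, so the lid is shut. The side view shows all three levers home, so I'm handing in.

```bash
python3 -c "
from cell import env
print(env.job_done())"
```

```text
the job is handed in; nothing more can be done
None
```

I handed the job in: both paddles (the third slot was empty) lie flat in the box, the lid is pressed shut past its catch, all three levers are home, and I saw no sign that the cup or tongs had moved; the hand-in returned no verdict.

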